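Set up the gift display in the museum shop

TASK

Set up the gift display: stand the wide tin centred on the wooden plinth with the narrow tin centred on top of it, and stand the white beaker on the table midway between the plinth and the card stand, in line with their centres. Stand the wooden doll on the table in front of the middle of the plinth's side that carries the dark steel label rail, with a gap of about 2 cm between doll and rail. Everything ends upright, and the puzzle cube and the amber jar must not be shifted.

Things in the scene. Friction and masses are not known exactly. Their poses are not given: they have to be found in the camera images.
- plinth: Fixed low square display block of medium-brown wood, 100 x 100 mm, 30 mm high; origin at the centre of its underside. On its own -x side (turned within 0.3 rad of world -x, towards the robot) a dark steel label rail 80 mm long, 22 mm high stands out 8 mm: its face is 58 mm from the centre. Card stand and book pile stand on its +y and -y sides, either way round.
- stand: Fixed black card stand, 70 mm wide along its y, 50 mm deep foot 12 mm high, upright panel 8 mm thick reaching 142 mm high, with a white card bearing a red disc; origin at the centre of its underside. It stands about 190 to 210 mm from the plinth's centre, exactly on the plinth's y axis, on its +y or its -y side.
- books: Fixed pile of three pocket books, about 104 x 74 mm and 36 mm high, on the plinth side away from the card stand; origin at the centre of its underside. Not part of the job.
- wide_tin: Loose plain bare-metal round tin, the wider one: 64 mm diameter, 60 mm high, straight sides, flat lid; 0.15 to 0.31 kg; origin at the centre of its underside, z up its axis.
- narrow_tin: Loose plain bare-metal round tin, the narrower one: 48 mm diameter, 50 mm high, straight sides, flat lid; 0.08 to 0.17 kg; origin at the centre of its underside, z up its axis.
- beaker: Loose white ceramic beaker without handle, open at the top: 60 mm outer diameter, 75 mm high, wall 4 mm, straight sides; 0.14 to 0.28 kg; origin at the centre of its underside, z up its axis.
- doll: Loose plain pale wooden doll, turned, with a round head on a cylindrical trunk, trunk 46 mm diameter with straight sides from 6 to 50 mm height, neck 27 mm thick at 60 mm, head 35 mm diameter, 85 mm high in all; 0.06 to 0.11 kg; origin at the centre of its underside, z up its axis.
- puzzle: Loose dark and mid-brown wooden puzzle cube, about 55 mm edge, at any yaw; origin at the centre of its underside. To be left where it stands.
- jar: Loose amber glass jar with paper label and white cap, 54 mm diameter, 75 mm high; origin at the centre of its underside. To be left where it stands.

How it is judged:
At the end, for the whole second after the job is handed in: Wide tin on plinth, narrow tin on wide tin, each centred within 12 mm; beaker on table under 120 mm (centres) from both plinth and stand, within 15 mm of their line; doll on table, 85-115 mm in front of plinth centre (gap 5-35 mm to rail), 15 mm sideways; all upright within 0.12 rad, at rest (horizontal distance between wide_tin and plinth below 0.012 m and height (world z) of wide_tin between 0.026 and 0.034 m and horizontal distance between narrow_tin and wide_tin below 0.012 m and height (world z) of narrow_tin between 0.085 and 0.095 m and horizontal distance between beaker and plinth below 0.12 m and horizontal distance between beaker and stand below 0.12 m and x of beaker in the frame of plinth between -0.015 and 0.015 m and height (world z) of beaker between -0.005 and 0.005 m and x of doll in the frame of plinth between -0.115 and -0.085 m and y of doll in the frame of plinth between -0.015 and 0.015 m and height (world z) of doll between -0.005 and 0.005 m and angle between each of wide_tin, narrow_tin, beaker, doll's own z axis and vertical below 0.12 rad and linear speed of each of wide_tin, narrow_tin, beaker, doll below 0.02 m/s and angular speed of each of wide_tin, narrow_tin, beaker, doll below 0.2 rad/s); the robot touches nothing.
It fails at once if the puzzle cube is shifted by more than 15 mm (distance of puzzle from where it was at the start of the episode above 0.015 m).
It fails at once if the amber jar is shifted by more than 15 mm (distance of jar from where it was at the start of the episode above 0.015 m).
It also fails if it takes over 128 s, if anything falls off the work surface, if the arm or the gripper's body presses on something with over 40 N, if the wrist force passes 120 N, or if a joint passes its speed limit or range.

ROBOT

A 7-joint arm with a two-finger parallel gripper is mounted at the origin on the work surface. World frame = base frame: x ahead of the robot, y to its left, z up, the work surface at z = 0. Lengths are in m, angles in rad, forces in N, time in s.
With the tool pointing down it reaches from about 0.4 to 0.85 m from the base axis. Payload 4.5 kg.
Tool frame: the origin (TCP) lies at the very end of the fingers, on their centre line; the grasp point (between the pads) lies 19 mm behind it; z points along the fingers, y is the line along which they close (so a half turn about z gives the same grasp; the last joint's range is limited). The gripper opens to 88 mm and grips with 3 to 60 N. Pads are 18 mm wide; open, the fingers measure 123 mm over their backs; the gripper's body (75 mm by 187 mm) begins 45 mm behind the grasp point.
Start: joints at [1.365, 0.689, -0.195, 1.565, 0.157, 0.902, -0.215], TCP at [0.148, -0.607, 0.239] pointing down, gripper open.
Joint ranges: [-3.01, 3.01], [-0.46, 2.08], [-1.47, 1.51], [0.13, 2.56], [-1, 4.14], [0.04, 2.09], [-2.66, 2.66]. Speed limits (rad/s): [2.57, 2.57, 3.14, 3.14, 3.14, 3.14, 3.14].

INTERFACE

Orientations are given as a unit quaternion [x, y, z, w].
In Python, from plant import r, optics gives the robot as it stands.
- The arm moves only by the tool servo_tool, never from a script. Its arguments are lists of equal length, an entry for each row: "translation": the shift along the tool's x, y, z in m, a list of three; "turn": the turn, a rotation vector about the tool's x, y, z in rad, a list of three. In form: {"translation": [[dx, dy, dz], ...], "turn": [[rx, ry, rz], ...]}. A call has 1 to 10 rows; each row shifts and turns the commanded pose from where the row before left it, along the tool's axes as they then stand; what a row does not reach is not made up. A row lasts 1/8 s, in which the tool goes at most 62.5 mm and 10.7 degrees, less where a joint would pass 70% of its speed; a pose out of reach is approached as far as the arm can. A call is refused whole if a number of a shift passes 0.0625 or a number of a turn 0.188, either way. A call with a gripper value outside its range is refused whole. "grip" is the opening, from 0 (shut) to 1 (fully open), set as the call begins (left out, the last holds). The fingers move at their own pace and stop on an object; "grip_force" is the grip in N (left out, the last holds). Time passes only in rows, so rows that do not move let the fingers close. It gives the time, the measured TCP pose, the force, the opening and the grip force at its end, in the units of the state.
- r.get_state(): the state, without advancing time (a new reading comes with each control period).
- optics.snapshot(name): name is "scene" or "top" or "wrist"; returns a dict with "img" (400x640x3 uint8, red, green, blue), "z_map" (400x640 float32, m along the optical axis (not along the pixel's ray), 0 where there is no reading), "mtx" (3x3 intrinsics, pixels), "R" (3x3) and "t" (3): a world point X has camera coordinates R X + t. Camera axes: x right, y down, z forward; pixel columns grow to the right and rows downward; lengths in m; the calibration is good to about 2 mm. A picture is of the moment at which its call begins.
- r.finish_job(): hands the job in; it is judged then, once.
The state is a dict: "clock": time; "q": joint angles; "qd": joint speeds; "joint_torque": joint torques, N m; "tool_pos": TCP position; "eef_rot": TCP orientation; "contact_force": force on the tool from outside, world axes, zero at the start; "moment": the same for the moment, N m; "opening": opening from 0.0 (shut) to 1.0 (fully open); "finger_force": force on a finger pad.
Only numpy, scipy, OpenCV 4.12 (cv2) and the standard library are available. Lean on these libraries where they do the work, as an engineer would, in place of code of your own. Each camera call takes 0.05 s, during which the arm holds its last target. There are 200 camera calls.

## Working session

There is one attempt and no reset: what is moved stays moved. The work goes in short steps, Python scripts to look and compute and a tool call to move; the robot and the scene stay as the last step left them, time stands still between calls to the robot, and variables do not carry over. Pictures are saved under pics/ and viewed, at most 14 in all, crops included, and the job is handed in when it is done.

Besides the shell and the picture viewer there is one more tool, called after "Request:" by a JSON object that holds its "api" and its "payload". servo_tool: Moves the arm, as the interface text tells. Its arguments: {"type":"object","properties":{"translation":{"type":"array"},"turn":{"type":"array"},"grip":{"type":"number"},"grip_force":{"type":"number"}},"required":["translation","turn"]}

```bash
ls; mkdir -p pics; python3 - <<'E'
from plant import r, optics
import cv2,numpy as np
print(r.get_state())
for n in("scene","top"):
    s=optics.snapshot(n);cv2.imwrite(f"pics/{n}0.png",s["img"][:,:,::-1]);print(n,s["mtx"],s["R"],s["t"])
    np.savez(f"{n}0.npz",**s)
E
```

```text
pics
{'clock': 0.0, 'q': array([ 1.36479177,  0.68996552, -0.19452296,  1.56633442,  0.15734288,
        0.90252589, -0.21509936]), 'qd': array([ 5.49830365e-04,  1.48598872e-03,  1.07745296e-03,  2.27598005e-05,
        4.03935393e-04,  2.38218379e-04, -3.79080181e-04]), 'joint_torque': array([-6.64208869e-05, -5.27555251e+01, -1.26668092e+00, -1.53428149e+01,
       -5.25680243e-02,  6.51127542e-03,  1.69577279e-04]), 'tool_pos': array([ 0.14823912, -0.60651316,  0.23792437]), 'eef_rot': array([ 9.92812888e-01,  1.19673412e-01, -1.91976591e-04, -8.97820691e-04]), 'contact_force': array([ 0.31063285, -0.5894031 ,  0.94923629]), 'moment': array([-0.00163649, -0.01711999,  0.01343684]), 'finger_force': 0.0, 'opening': 1.003312639476929}
scene [[511.41354115   0.         326.28033484]
 [  0.         511.41354115 204.37776917]
 [  0.           0.           1.        ]] [[ 0.34098058  0.94003587  0.00805086]
 [ 0.53320529 -0.18634291 -0.82520812]
 [-0.77422501  0.2856727  -0.56477141]] [-0.16455249 -0.23466284  1.67376357]
top [[440.55980009   0.         322.61651385]
 [  0.         440.55980009 199.03895022]
 [  0.           0.           1.        ]] [[ 9.49108459e-03 -9.99952499e-01  2.21770953e-03]
 [-9.88694293e-01 -9.71607898e-03 -1.49630187e-01]
 [ 1.49644627e-01 -7.72483991e-04 -9.88739546e-01]] [-0.00828373  0.50960479  1.10396919]
```

View pics/scene0.png

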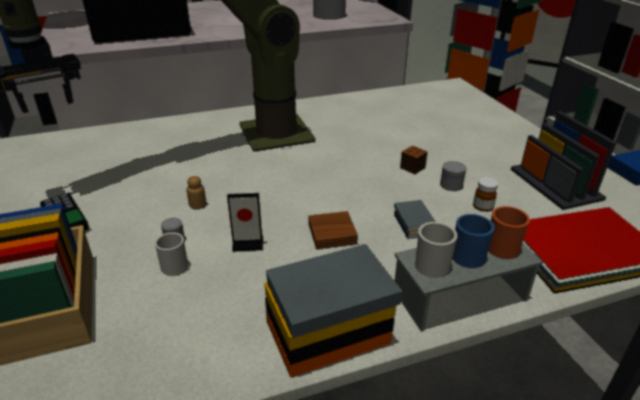

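View pics/top0.png

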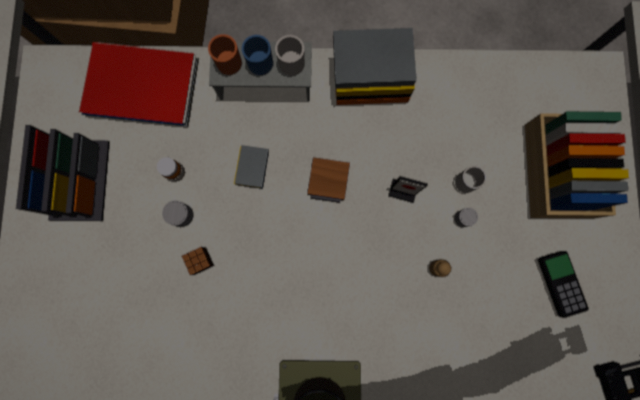

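The scene view shows the beaker (172,253), narrow tin (173,228), doll (196,192), stand (245,222), plinth (333,229), books (414,218), wide tin (453,175), jar (486,193) and cube (413,159). In the top view they are at beaker (472,178), narrow tin (467,217), doll (441,268), stand (407,188), plinth (329,178), books (251,166), wide tin (177,213), jar (170,168) and cube (197,260).

```bash
cat > h.py <<'E'
import numpy as np,cv2
def world(s):
    z=s["z_map"].astype(float);v,u=np.mgrid[:z.shape[0],:z.shape[1]]
    K=s["mtx"];c=np.stack([(u-K[0,2])/K[0,0]*z,(v-K[1,2])/K[1,1]*z,z],-1)
    W=(c-s["t"])@s["R"]; W[z==0]=np.nan
    return W
def blobs(s,seeds,band=.006,rad=.075):
    """seeds name->(u,v): component above the table; top height, circle of points near top"""
    W=world(s);m=(np.nan_to_num(W[...,2],nan=-1)>.012).astype(np.uint8)
    n,L=cv2.connectedComponents(m,connectivity=4);out={}
    for k,(u,v) in seeds.items():
        p0=W[v,u]; P=W[(L==L[v,u])&(np.hypot(*(W[...,:2]-p0[:2]).transpose(2,0,1))<rad)] if L[v,u] else np.empty((0,3))
        if len(P)<5: out[k]=None;continue
        top=np.percentile(P[:,2],95);T=P[abs(P[:,2]-top)<band]
        c,rr=cv2.minEnclosingCircle(T[:,:2].astype(np.float32))
        rc=cv2.minAreaRect(T[:,:2].astype(np.float32)*1000)
        out[k]=(len(P),round(top,4),np.round(c,4),round(rr,4),np.round(T[:,:2].mean(0),4),np.round(rc[0],1),np.round(rc[1],1),round(rc[2],1))
    return out
E
python3 - <<'E'
from h import *
S={"top":dict(plinth=(329,178),stand=(405,190),beaker=(465,190),narrow=(467,217),doll=(441,268),wide=(177,213),jar=(168,168),puzzle=(197,260),books=(251,166)),
"scene":dict(plinth=(333,224),stand=(245,222),beaker=(172,260),narrow=(173,223),doll=(196,195),wide=(453,170),jar=(486,188),puzzle=(413,155),books=(414,215))}
for n in S:
    print(n)
    for k,v in blobs(np.load(n+"0.npz"),S[n]).items(): print(k,v)
E
```

```text
top
plinth (1539, np.float64(0.0342), array([ 0.5662, -0.0183]), 0.0683, array([ 0.5663, -0.0178]), array([564.3, -17.1]), array([ 99.6, 105.6]), 82.0)
stand (553, np.float64(0.1439), array([ 0.5391, -0.2169]), 0.0352, array([ 0.5386, -0.2167]), array([ 538.7, -216.8]), array([69.9,  9.8]), 76.3)
beaker (488, np.float64(0.0773), array([ 0.5638, -0.3852]), 0.0306, array([ 0.5636, -0.3847]), array([ 563.5, -385.1]), array([57.5, 59.3]), 26.9)
narrow (361, np.float64(0.054), array([ 0.4652, -0.3756]), 0.0243, array([ 0.4659, -0.375 ]), array([ 465.4, -374.3]), array([45.8, 46.1]), 88.6)
doll (327, np.float64(0.086), array([ 0.3357, -0.3026]), 0.0154, array([ 0.3358, -0.3022]), array([ 335.9, -302.7]), array([26.5, 29.1]), 81.5)
wide (634, np.float64(0.0645), array([0.4677, 0.371 ]), 0.0325, array([0.467 , 0.3709]), array([467.6, 371.3]), array([63.3, 61.5]), 47.1)
jar (492, np.float64(0.0787), array([0.5842, 0.3948]), 0.0244, array([0.5834, 0.3949]), array([583.8, 394.6]), array([45. , 45.2]), 2.3)
puzzle (589, np.float64(0.0595), array([0.3476, 0.315 ]), 0.0369, array([0.3476, 0.3143])
[... 790 characters left out ...]
oll (476, np.float64(0.083), array([ 0.3421, -0.3016]), 0.0155, array([ 0.3436, -0.3021]), array([ 341.8, -301.5]), array([26.7, 29.4]), 6.1)
wide (579, np.float64(0.0616), array([0.4698, 0.3723]), 0.0364, array([0.4729, 0.3705]), array([471.1, 372. ]), array([61. , 67.6]), 59.6)
jar (602, np.float64(0.0757), array([0.5865, 0.3975]), 0.0269, array([0.5889, 0.3944]), array([587.3, 397.9]), array([45.4, 50.7]), 17.7)
puzzle (505, np.float64(0.057), array([0.3525, 0.3162]), 0.0377, array([0.3533, 0.3137]), array([350.9, 315.6]), array([58.5, 60.6]), 26.4)
books (880, np.float64(0.0378), array([0.5988, 0.1835]), 0.0635, array([0.5985, 0.1843]), array([598.7, 186.4]), array([ 73.3, 109.6]), 81.7)
```

Request:
{"api": "servo_tool", "payload": {"translation": [[0, 0, -0.02], [0, 0, -0.02], [0, 0, -0.02], [0.027, -0.045, 0], [0.027, -0.045, 0], [0.027, -0.045, 0], [0.027, -0.045, 0], [0.027, -0.045, 0], [0.027, -0.045, 0], [0.027, -0.045, 0]], "turn": [[0, 0, 0.127], [0, 0, 0.127], [0, 0, 0.127], [0, 0, 0], [0, 0, 0], [0, 0, 0], [0, 0, 0], [0, 0, 0], [0, 0, 0], [0, 0, 0]], "grip": 1, "grip_force": 20}}

```text
clock: 1.35
tool_pos: [0.3806, -0.3203, 0.2985]
eef_rot: [0.998, -0.071, -0.0, -0.0]
contact_force: [-0.1, -0.1, -0.0]
opening: 0.998
finger_force: 0.0
```

```bash
cat >> h.py <<'E'
def go(x,y,z,yaw=None,st=None):
    from plant import r
    from scipy.spatial.transform import Rotation as R
    s=st or r.get_state();M=R.from_quat(s["eef_rot"]).as_matrix();p=np.array(s["tool_pos"])
    t=R.from_matrix(M);yw=np.arctan2(M[1,0],M[0,0])
    D=M.T@(np.array([x,y,z])-p)
    tilt=M.T@np.cross(M[:,2],[0,0,-1])
    print("t",round(s["clock"],2),"pos",p.round(4),"yaw",yw.round(4),"delta tool",D.round(4),"tiltfix",tilt.round(4),"rz",None if yaw is None else round(-(yaw-yw),3), "open",round(s["opening"],3))
E
python3 -c "
from h import *;go(.469,.371,.22,-.14)"
```

```text
t 1.35 pos [ 0.3806 -0.3203  0.2985] yaw -0.1413 delta tool [-0.0098 -0.6969  0.0786] tiltfix [-0.0001  0.0003 -0.    ] rz -0.001 open 0.998
```

Request:
{"api": "servo_tool", "payload": {"translation": [[0.013, -0.052, 0], [0.013, -0.052, 0], [0.013, -0.052, 0], [0.013, -0.052, 0], [0.013, -0.052, 0], [0.012, -0.052, 0], [0, 0, 0], [0, 0, 0]], "turn": [[0, 0, 0], [0, 0, 0], [0, 0, 0], [0, 0, 0], [0, 0, 0], [0, 0, 0], [0, 0, 0], [0, 0, 0]]}}

```text
clock: 2.35
tool_pos: [0.4995, -0.0245, 0.2983]
eef_rot: [0.998, -0.071, -0.001, 0.0]
contact_force: [-0.3, -0.8, 0.0]
opening: 1.0
finger_force: 0.0
```

```bash
python3 - <<'E'
from h import *;from plant import optics
go(.469,.371,.22,-.14)
s=optics.snapshot("wrist");np.savez("w1.npz",**s);cv2.imwrite("pics/w1.png",s["img"][:,:,::-1])
C=-s["R"].T@s["t"];print(C,s["R"][2])
E
```

```text
t 2.35 pos [ 0.4995 -0.0245  0.2983] yaw -0.1414 delta tool [-0.0858 -0.3873  0.078 ] tiltfix [ 0.0011  0.0012 -0.    ] rz -0.001 open 1.0
[ 0.57990468 -0.03606997  0.44437295] [-0.31114748  0.04313994 -0.949382  ]
```

View pics/w1.png

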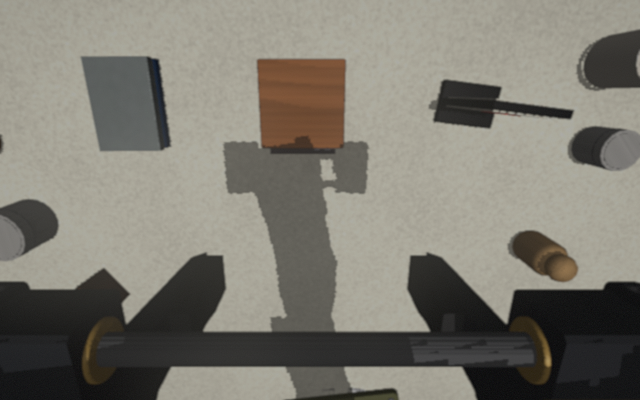

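The wrist view shows the plinth top at (258–346, 59–149) with the rail below it, and the stand foot at (435–500, 82–128) with its panel leaning outward by perspective.

```bash
python3 - <<'E'
from h import *
s=np.load("w1.npz");W=world(s);hsv=cv2.cvtColor(s["img"],cv2.COLOR_RGB2HSV)
C=-s["R"].T@s["t"]
def cast(px,z):
    d=np.c_[(px-s["mtx"][:2,2])/s["mtx"][0,0],np.ones(len(px))]@s["R"]
    return (C+d*((z-C[2])/d[:,2])[:,None])[:,:2]
m=((hsv[...,0]<20)&(hsv[...,1]>110)).astype(np.uint8);m[155:]=0;m[:,:200]=0;m[:,400:]=0
m=cv2.morphologyEx(m,cv2.MORPH_CLOSE,np.ones((5,5)))
print("plinth top z",np.nanmedian(W[70:140,270:330,2]), "table",np.nanmedian(W[200:240,390:420,2]))
c=max(cv2.findContours(m,0,2)[0],key=cv2.contourArea)[:,0].astype(float)
for z in(.03,):
    P=cast(c,z);print(cv2.boundingRect(c.astype(np.int32)),cv2.minAreaRect((P*1000).astype(np.float32)))
d=((s["img"].max(2)<60)&(abs(W[...,2]-.012)<.006)).astype(np.uint8);d[:,:420]=0;d[:,520:]=0;d[150:]=0
P=cast(np.argwhere(d)[:,::-1].astype(float),.012)
print("foot",d.sum(),cv2.minAreaRect((P*1000).astype(np.float32)))
m=(W[...,2]>.05);m[:,:420]=0;m[:,590:]=0;m[150:]=0
P=W[m];print("panel",cv2.minAreaRect((P[:,:2]*1000).astype(np.float32)))
E
```

```text
plinth top z 0.03005113209612865 table -4.274160588276229e-05
(258, 60, 87, 88) ((568.0689086914062, -17.78295135498047), (96.64202117919922, 96.82057189941406), 81.90332794189453)
foot 1664 ((540.6483764648438, -215.00396728515625), (69.30896759033203, 47.28104782104492), 74.86672973632812)
panel ((539.7433471679688, -217.17605590820312), (71.17951965332031, 12.014020919799805), 74.9797134399414)
```

Request:
{"api": "servo_tool", "payload": {"translation": [[-0.0107, -0.0485, 0], [-0.0107, -0.0485, 0], [-0.0107, -0.0485, 0], [-0.0107, -0.0485, 0.02], [-0.0107, -0.0485, 0.03], [-0.0107, -0.0485, 0.03], [-0.0107, -0.0485, 0.03], [-0.0107, -0.048, 0.03], [0, 0, 0.02], [0, 0, 0]], "turn": [[0, 0, 0], [0, 0, 0], [0, 0, 0], [0, 0, 0], [0, 0, 0], [0, 0, 0], [0, 0, 0], [0, 0, 0], [0, 0, 0], [0, 0, 0]]}}

```text
clock: 3.65
tool_pos: [0.4698, 0.3693, 0.1371]
eef_rot: [0.997, -0.072, -0.001, 0.002]
contact_force: [-0.3, -0.2, -0.0]
opening: 1.001
finger_force: 0.0
```

```bash
python3 - <<'E'
from h import *;from plant import optics
go(.469,.3715,.021,-.141)
s=optics.snapshot("wrist");np.savez("w2.npz",**s);cv2.imwrite("pics/w2.png",s["img"][:,:,::-1])
E
```

```text
t 3.65 pos [0.4698 0.3693 0.1371] yaw -0.1431 delta tool [-0.0009 -0.0025  0.1161] tiltfix [0.0043 0.0018 0.    ] rz -0.002 open 1.001
```

View pics/w2.png

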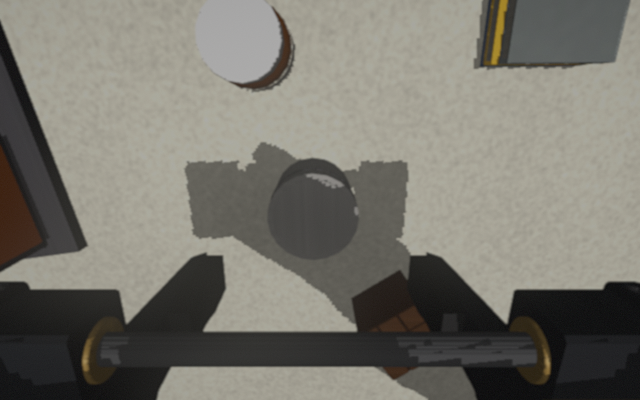

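The wide tin's lid shows at (313,215), midway between the fingers at (205,270) and (430,270). The jar is ahead at (240,40) and the cube behind at (392,335).

```bash
python3 - <<'E'
from h import *
s=np.load("w2.npz")
print(blobs(s,dict(wide=(313,215)),band=.004))
E
```

```text
{'wide': (7062, np.float64(0.0614), array([0.4683, 0.3711]), 0.0322, array([0.4697, 0.3709]), array([468.4, 371.1]), array([63.5, 63.2]), 1.6)}
```

Request:
{"api": "servo_tool", "payload": {"translation": [[-0.001, -0.0015, 0.03], [0, 0, 0.03], [0, 0, 0.03], [0, 0, 0.026], [0, 0, 0], [0, 0, 0]], "turn": [[0, 0, 0], [0, 0, 0], [0, 0, 0], [0, 0, 0], [0, 0, 0], [0, 0, 0]]}}

```text
clock: 4.45
tool_pos: [0.4706, 0.3733, 0.0244]
eef_rot: [0.997, -0.071, 0.001, -0.001]
contact_force: [0.3, 0.7, 0.4]
opening: 0.999
finger_force: 0.0
```

Request:
{"api": "servo_tool", "payload": {"translation": [[0, 0, 0], [0, 0, 0], [0, 0, 0], [0, 0, 0], [0, 0, 0], [0, 0, 0], [0, 0, 0]], "turn": [[0, 0, 0], [0, 0, 0], [0, 0, 0], [0, 0, 0], [0, 0, 0], [0, 0, 0], [0, 0, 0]], "grip": 0, "grip_force": 25}}

```text
clock: 5.32
tool_pos: [0.4692, 0.373, 0.0233]
eef_rot: [0.998, -0.071, 0.0, 0.0]
contact_force: [-1.4, -2.7, 5.0]
opening: 0.711
finger_force: 25.0
```

```bash
python3 -c "
from h import *;go(.5683,-.0175,.18,-.141)"
```

```text
t 5.33 pos [0.4692 0.373  0.0233] yaw -0.1413 delta tool [ 0.1532  0.3727 -0.1564] tiltfix [ 0.0008 -0.0003 -0.    ] rz -0.0 open 0.711
```

Request:
{"api": "servo_tool", "payload": {"translation": [[0, 0, -0.02], [0, 0, -0.05], [0, 0, -0.05], [0.022, 0.053, -0.03], [0.022, 0.053, 0], [0.022, 0.053, 0], [0.022, 0.053, 0], [0.022, 0.053, 0], [0.022, 0.053, 0], [0.021, 0.053, 0]], "turn": [[0, 0, 0], [0, 0, 0], [0, 0, 0], [0, 0, 0], [0, 0, 0], [0, 0, 0], [0, 0, 0], [0, 0, 0], [0, 0, 0], [0, 0, 0]]}}

```text
clock: 6.58
tool_pos: [0.5683, -0.015, 0.1727]
eef_rot: [0.998, -0.07, 0.001, -0.0]
contact_force: [1.0, 0.1, -2.8]
opening: 0.71
finger_force: 25.0
```

Request:
{"api": "servo_tool", "payload": {"translation": [[0, 0, 0], [0, 0, 0.03], [0, 0, 0.03], [0, 0, 0]], "turn": [[0, 0, 0], [0, 0, 0], [0, 0, 0], [0, 0, 0]]}}

```text
clock: 7.08
tool_pos: [0.5661, -0.0124, 0.1106]
eef_rot: [0.998, -0.07, -0.002, 0.0]
contact_force: [0.4, 1.2, -2.2]
opening: 0.71
finger_force: 25.0
```

```bash
python3 - <<'E'
from h import *;from plant import optics
go(.5683,-.0175,.054,-.141)
s=optics.snapshot("wrist");np.savez("w3.npz",**s);cv2.imwrite("pics/w3.png",s["img"][:,:,::-1])
W=world(s);P=W[(W[...,2]>.06)&(np.hypot(W[...,0]-.5683,W[...,1]+.0175)<.045)]
print(np.percentile(P,[2,98],axis=0))
E
```

```text
t 7.08 pos [ 0.5661 -0.0124  0.1106] yaw -0.1397 delta tool [0.0031 0.0048 0.0566] tiltfix [0.0004 0.0042 0.    ] rz 0.001 open 0.71
[[ 0.54053422 -0.05811401  0.10327114]
 [ 0.59680714  0.02508466  0.19835785]]
```

View pics/w3.png

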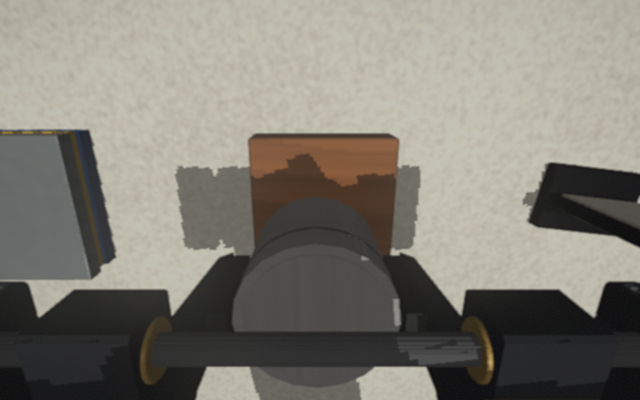

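The wide tin hangs upright at (315,300) over the plinth (250–398, 135–255).

Request:
{"api": "servo_tool", "payload": {"translation": [[0.003, 0.0045, 0.02], [0, 0, 0.02], [0, 0, 0.01], [0, 0, 0.004], [0, 0, 0], [0, 0, 0]], "turn": [[0, 0, 0], [0, 0, 0], [0, 0, 0], [0, 0, 0], [0, 0, 0], [0, 0, 0]]}}

```text
clock: 7.88
tool_pos: [0.5706, -0.0183, 0.0582]
eef_rot: [0.998, -0.071, 0.001, -0.0]
contact_force: [-0.7, -0.2, -2.3]
opening: 0.711
finger_force: 25.0
```

```bash
python3 -c "
from h import *;go(.5683,-.0175,.0533,-.141)"
```

```text
t 7.88 pos [ 0.5706 -0.0183  0.0582] yaw -0.1412 delta tool [-0.0024 -0.0004  0.0049] tiltfix [-0.0001 -0.0012  0.    ] rz -0.0 open 0.711
```

Request:
{"api": "servo_tool", "payload": {"translation": [[-0.001, 0, 0.002], [-0.0005, 0, 0.002], [0, 0, 0.001], [0, 0, 0], [0, 0, 0]], "turn": [[0, 0, 0], [0, 0, 0], [0, 0, 0], [0, 0, 0], [0, 0, 0]]}}

```text
clock: 8.5
tool_pos: [0.5685, -0.018, 0.0533]
eef_rot: [0.998, -0.071, -0.0, 0.0]
contact_force: [-2.8, 0.8, 5.5]
opening: 0.711
finger_force: 25.0
```

```bash
python3 -c "
from h import *;go(.5683,-.0175,.0533,-.141)"
```

```text
t 8.5 pos [ 0.5685 -0.018   0.0533] yaw -0.1412 delta tool [-0.0003 -0.0005 -0.    ] tiltfix [ 0.0002  0.     -0.    ] rz -0.0 open 0.711
```

Request:
{"api": "servo_tool", "payload": {"translation": [[0, 0, 0], [0, 0, 0], [0, 0, 0], [0, 0, 0], [0, 0, -0.03], [0, 0, -0.05], [0, 0, -0.05], [0, 0, -0.04], [0, 0, -0.03]], "turn": [[0, 0, 0], [0, 0, 0], [0, 0, 0], [0, 0, 0], [0, 0, 0], [0, 0, 0], [0, 0, 0], [0, 0, 0], [0, 0, 0]], "grip": 1}}

```text
clock: 9.62
tool_pos: [0.569, -0.0181, 0.2547]
eef_rot: [0.998, -0.071, 0.001, -0.0]
contact_force: [0.0, -0.7, -0.3]
opening: 0.999
finger_force: 0.0
```

Request:
{"api": "servo_tool", "payload": {"translation": [[-0.0063, 0.046, 0], [-0.0063, 0.046, 0], [-0.0063, 0.046, 0], [-0.0063, 0.046, 0], [-0.0063, 0.046, 0], [-0.0063, 0.046, 0], [-0.0063, 0.046, 0.04], [-0.0063, 0.046, 0.04], [0, 0, 0.04], [0, 0, 0]], "turn": [[0, 0, 0], [0, 0, 0], [0, 0, 0], [0, 0, 0], [0, 0, 0], [0, 0, 0], [0, 0, 0], [0, 0, 0], [0, 0, 0], [0, 0, 0]]}}

```text
clock: 10.88
tool_pos: [0.4647, -0.3742, 0.13]
eef_rot: [0.997, -0.071, -0.003, -0.002]
contact_force: [0.5, 0.9, 0.5]
opening: 1.0
finger_force: 0.0
```

```bash
python3 - <<'E'
from h import *;from plant import optics
s=optics.snapshot("wrist");np.savez("w4.npz",**s);cv2.imwrite("pics/w4.png",s["img"][:,:,::-1])
go(.467,-.3755,.013,-.141)
s=optics.snapshot("top");print(blobs(s,dict(wide=(329,178)),rad=.05));np.savez("t4.npz",**s)
E
```

```text
t 10.93 pos [ 0.4667 -0.3744  0.1321] yaw -0.1405 delta tool [0.0007 0.0013 0.1191] tiltfix [-0.0016  0.0019  0.    ] rz 0.0 open 0.997
{'wide': (1161, np.float64(0.0933), array([ 0.5671, -0.0183]), 0.0322, array([ 0.5663, -0.0182]), array([567.4, -18.6]), array([60. , 61.6]), 89.8)}
```

View pics/w4.png

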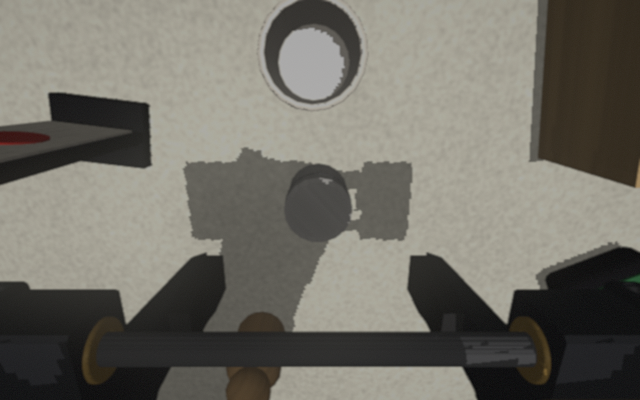

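Narrow tin's lid is at (318,208) between the fingers. The beaker is ahead at (313,55), the doll behind at (255,350), and the stand is at left.

```bash
python3 - <<'E'
from h import *
s=np.load("w4.npz")
for k,v in blobs(s,dict(narrow=(318,208),beaker=(268,70)),band=.004).items():print(k,v)
E
```

```text
narrow (4066, np.float64(0.0514), array([ 0.4672, -0.3759]), 0.0243, array([ 0.468 , -0.3761]), array([ 467. , -376.1]), array([47.3, 47.8]), 89.2)
beaker (5556, np.float64(0.0758), array([ 0.565 , -0.3868]), 0.0301, array([ 0.5635, -0.3863]), array([ 563. , -386.2]), array([59.5, 55.2]), 83.0)
```

Request:
{"api": "servo_tool", "payload": {"translation": [[0, 0.0015, 0.03], [0, 0, 0.03], [0, 0, 0.03], [0, 0, 0.026], [0, 0, 0], [0, 0, 0]], "turn": [[0, 0, 0], [0, 0, 0], [0, 0, 0], [0, 0, 0], [0, 0, 0], [0, 0, 0]]}}

```text
clock: 11.72
tool_pos: [0.4684, -0.3772, 0.0188]
eef_rot: [0.998, -0.07, 0.002, 0.001]
contact_force: [-0.7, 1.0, -0.8]
opening: 1.0
finger_force: 0.0
```

Request:
{"api": "servo_tool", "payload": {"translation": [[0, 0, 0], [0, 0, 0], [0, 0, 0], [0, 0, 0], [0, 0, 0], [0, 0, 0], [0, 0, 0]], "turn": [[0, 0, 0], [0, 0, 0], [0, 0, 0], [0, 0, 0], [0, 0, 0], [0, 0, 0], [0, 0, 0]], "grip": 0, "grip_force": 20}}

```text
clock: 12.6
tool_pos: [0.4668, -0.3766, 0.0167]
eef_rot: [0.998, -0.07, -0.0, -0.0]
contact_force: [-0.8, 0.9, 2.7]
opening: 0.53
finger_force: 20.0
```

```bash
python3 -c "
from h import *;go(.5685,-.018,.18,-.141)"
```

```text
t 12.6 pos [ 0.4668 -0.3766  0.0167] yaw -0.1411 delta tool [ 0.0502 -0.3694 -0.1632] tiltfix [-0.0002  0.     -0.    ] rz -0.0 open 0.53
```

Request:
{"api": "servo_tool", "payload": {"translation": [[0, 0, -0.02], [0, 0, -0.05], [0, 0, -0.06], [0, 0, -0.06], [0, 0, -0.06], [0.006, -0.045, -0.02], [0.006, -0.046, 0], [0.006, -0.046, 0], [0.006, -0.046, 0], [0.006, -0.046, 0]], "turn": [[0, 0, 0], [0, 0, 0], [0, 0, 0], [0, 0, 0], [0, 0, 0], [0, 0, 0], [0, 0, 0], [0, 0, 0], [0, 0, 0], [0, 0, 0]]}}

```text
clock: 13.85
tool_pos: [0.5285, -0.153, 0.2878]
eef_rot: [0.997, -0.071, 0.0, 0.0]
contact_force: [0.3, 0.1, -1.2]
opening: 0.531
finger_force: 20.0
```

Request:
{"api": "servo_tool", "payload": {"translation": [[0.006, -0.046, 0], [0.006, -0.046, 0], [0.006, -0.046, 0], [0.002, -0.002, 0.05], [0, 0, 0.05], [0, 0, 0.03], [0, 0, 0], [0, 0, 0]], "turn": [[0, 0, 0], [0, 0, 0], [0, 0, 0], [0, 0, 0], [0, 0, 0], [0, 0, 0], [0, 0, 0], [0, 0, 0]]}}

```text
clock: 14.85
tool_pos: [0.5692, -0.0185, 0.1584]
eef_rot: [0.997, -0.071, 0.001, -0.0]
contact_force: [-1.0, 1.0, -0.9]
opening: 0.531
finger_force: 20.0
```

```bash
python3 -c "
from h import *;go(.5685,-.018,.1067,-.141)"
```

```text
t 14.85 pos [ 0.5692 -0.0185  0.1584] yaw -0.1414 delta tool [-0.0009 -0.0004  0.0517] tiltfix [-0.0004 -0.0027 -0.    ] rz -0.0 open 0.531
```

Request:
{"api": "servo_tool", "payload": {"translation": [[-0.0005, 0, 0.02], [0, 0, 0.02], [0, 0, 0.006], [0, 0, 0], [0, 0, 0], [0, 0, 0]], "turn": [[0, 0, 0], [0, 0, 0], [0, 0, 0], [0, 0, 0], [0, 0, 0], [0, 0, 0]]}}

```text
clock: 15.6
tool_pos: [0.5683, -0.0184, 0.1114]
eef_rot: [0.998, -0.071, 0.001, -0.0]
contact_force: [-0.2, -0.5, -1.0]
opening: 0.534
finger_force: 20.0
```

```bash
python3 -c "
from h import *;go(.5685,-.018,.1067,-.141)"
```

```text
t 15.6 pos [ 0.5683 -0.0184  0.1114] yaw -0.1412 delta tool [ 0.0002 -0.0004  0.0047] tiltfix [-0.0002 -0.0014  0.    ] rz -0.0 open 0.534
```

Request:
{"api": "servo_tool", "payload": {"translation": [[0, 0, 0.002], [0, 0, 0.002], [0, 0, 0.001], [0, 0, 0], [0, 0, 0]], "turn": [[0, 0, 0], [0, 0, 0], [0, 0, 0], [0, 0, 0], [0, 0, 0]]}}

```text
clock: 16.23
tool_pos: [0.5678, -0.0185, 0.1067]
eef_rot: [0.998, -0.071, 0.0, 0.0]
contact_force: [-2.3, 0.2, 8.1]
opening: 0.531
finger_force: 20.0
```

Request:
{"api": "servo_tool", "payload": {"translation": [[0, 0, 0], [0, 0, 0], [0, 0, 0], [0, 0, 0], [0, 0, -0.02], [0, 0, -0.05], [0, 0, -0.06], [0, 0, -0.06]], "turn": [[0, 0, 0], [0, 0, 0], [0, 0, 0], [0, 0, 0], [0, 0, 0], [0, 0, 0], [0, 0, 0], [0, 0, 0]], "grip": 1}}

```text
clock: 17.23
tool_pos: [0.5673, -0.0185, 0.2974]
eef_rot: [0.998, -0.07, -0.0, -0.0]
contact_force: [1.4, 0.2, 0.4]
opening: 0.998
finger_force: 0.0
```

```bash
python3 - <<'E'
from h import *;from plant import optics,r
go(.565,-.3865,.2,-.141)
print(r.get_state()["q"].round(2))
E
```

```text
t 17.23 pos [ 0.5673 -0.0185  0.2974] yaw -0.1411 delta tool [0.0495 0.3647 0.0974] tiltfix [0.     0.0004 0.    ] rz -0.0 open 0.998
[ 0.1   0.55 -0.25  1.66  0.16  0.95 -1.92]
```

Request:
{"api": "servo_tool", "payload": {"translation": [[0, 0, 0], [0, 0, 0], [0, 0, 0], [0, 0, 0], [0, 0, 0], [0, 0, 0], [0, 0, 0], [0, 0, 0], [0, 0, 0], [0, 0, 0]], "turn": [[0, 0, -0.1571], [0, 0, -0.1571], [0, 0, -0.1571], [0, 0, -0.1571], [0, 0, -0.1571], [0, 0, -0.1571], [0, 0, -0.1571], [0, 0, -0.1571], [0, 0, -0.1571], [0, 0, -0.1571]]}}

```text
clock: 18.48
tool_pos: [0.5675, -0.0186, 0.2955]
eef_rot: [0.754, 0.657, -0.0, 0.0]
contact_force: [0.4, 0.5, -0.3]
opening: 1.0
finger_force: 0.0
```

Request:
{"api": "servo_tool", "payload": {"translation": [[-0.0456, 0.0062, 0], [-0.0456, 0.0062, 0], [-0.0456, 0.0062, 0], [-0.0456, 0.0062, 0], [-0.0456, 0.0062, 0], [-0.0456, 0.0062, 0], [-0.0456, 0.0062, 0.04], [-0.0456, 0.0062, 0.04], [0, 0, 0.04], [0, 0, 0]], "turn": [[0, 0, 0], [0, 0, 0], [0, 0, 0], [0, 0, 0], [0, 0, 0], [0, 0, 0], [0, 0, 0], [0, 0, 0], [0, 0, 0], [0, 0, 0]]}}

```text
clock: 19.73
tool_pos: [0.5629, -0.3861, 0.1721]
eef_rot: [0.755, 0.655, -0.001, -0.003]
contact_force: [-0.2, 0.7, -0.1]
opening: 1.002
finger_force: 0.0
```

```bash
python3 - <<'E'
from h import *;from plant import optics,r
go(.565,-.3865,.031,1.430)
s=optics.snapshot("wrist");np.savez("w5.npz",**s);cv2.imwrite("pics/w5.png",s["img"][:,:,::-1])
W=world(s);P=W[(abs(W[...,2]-.075)<.005)&(np.hypot(W[...,0]-.565,W[...,1]+.3865)<.045)]
print(len(P),cv2.minEnclosingCircle(P[:,:2].astype(np.float32)),np.percentile(P,[1,50,99],axis=0))
s=optics.snapshot("top")
for k,v in blobs(s,dict(st=(327,175)),rad=.05,band=.008).items():print(k,v)
E
```

```text
t 19.73 pos [ 0.5629 -0.3861  0.1721] yaw 1.4296 delta tool [-0.0005  0.0031  0.1411] tiltfix [-0.0071 -0.0024  0.    ] rz -0.0 open 1.002
1386 ((0.5654116868972778, -0.3861304223537445), 0.0300179161131382) [[ 0.53649431 -0.4149067   0.07029617]
 [ 0.56562363 -0.3858114   0.07475183]
 [ 0.59413383 -0.35680516  0.07653929]]
st (1200, np.float64(0.143), array([ 0.5671, -0.0188]), 0.0239, array([ 0.5663, -0.0187]), array([566.3, -19.1]), array([46. , 45.5]), 0.6)
```

View pics/w5.png

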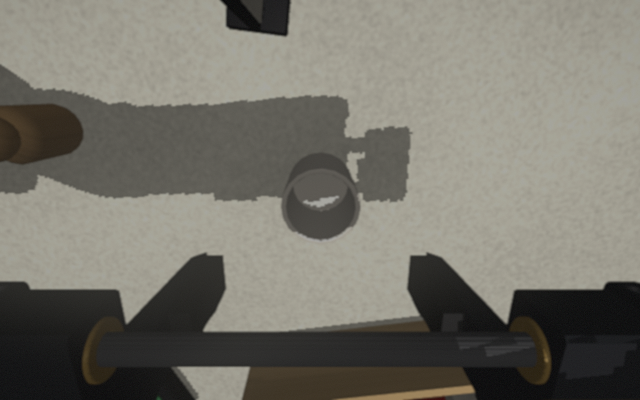

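Beaker rim at (320,205), centred between the fingers; the stand is ahead at (258,12), and the box edge at the bottom is well clear.

Request:
{"api": "servo_tool", "payload": {"translation": [[0, 0.002, 0.03], [0, 0, 0.04], [0, 0, 0.04], [0, 0, 0.027], [0, 0, 0], [0, 0, 0]], "turn": [[0, 0, 0], [0, 0, 0], [0, 0, 0], [0, 0, 0], [0, 0, 0], [0, 0, 0]]}}

```text
clock: 20.58
tool_pos: [0.5697, -0.3871, 0.0415]
eef_rot: [0.755, 0.656, 0.001, 0.002]
contact_force: [0.0, -0.1, 0.4]
opening: 0.996
finger_force: 0.0
```

Request:
{"api": "servo_tool", "payload": {"translation": [[0, 0, 0], [0, 0, 0], [0, 0, 0], [0, 0, 0], [0, 0, 0], [0, 0, 0], [0, 0, 0]], "turn": [[0, 0, 0], [0, 0, 0], [0, 0, 0], [0, 0, 0], [0, 0, 0], [0, 0, 0], [0, 0, 0]], "grip": 0, "grip_force": 25}}

```text
clock: 21.45
tool_pos: [0.5672, -0.3871, 0.0391]
eef_rot: [0.755, 0.655, -0.0, -0.0]
contact_force: [-2.0, -0.3, 4.9]
opening: 0.66
finger_force: 25.0
```

```bash
python3 -c "
from h import *;go(.5544,-.1165,.25,1.43)"
```

```text
t 21.45 pos [ 0.5672 -0.3871  0.0391] yaw 1.4295 delta tool [ 0.266  -0.0509 -0.211 ] tiltfix [-0.0006  0.0006  0.    ] rz -0.0 open 0.66
```

Request:
{"api": "servo_tool", "payload": {"translation": [[0, 0, -0.02], [0, 0, -0.05], [0, 0, -0.06], [0, 0, -0.06], [0.03, -0.006, -0.04], [0.048, -0.009, -0.01], [0.048, -0.009, 0], [0.048, -0.009, 0], [0.048, -0.009, 0], [0.044, -0.009, 0]], "turn": [[0, 0, 0], [0, 0, 0], [0, 0, 0], [0, 0, 0], [0, 0, 0], [0, 0, 0], [0, 0, 0], [0, 0, 0], [0, 0, 0], [0, 0, 0]]}}

```text
clock: 22.7
tool_pos: [0.5545, -0.1139, 0.2797]
eef_rot: [0.755, 0.656, 0.001, 0.0]
contact_force: [1.0, -0.8, -1.7]
opening: 0.662
finger_force: 25.0
```

Request:
{"api": "servo_tool", "payload": {"translation": [[0, 0, 0], [0, 0, 0]], "turn": [[0, 0, 0], [0, 0, 0]]}}

```text
clock: 22.95
tool_pos: [0.5546, -0.1169, 0.2792]
eef_rot: [0.755, 0.656, -0.0, 0.001]
contact_force: [-0.5, -0.4, -0.9]
opening: 0.66
finger_force: 25.0
```

```bash
python3 -c "
from h import *;go(.5544,-.1165,.0391,1.43)"
```

```text
t 22.95 pos [ 0.5546 -0.1169  0.2792] yaw 1.4298 delta tool [ 0.0006 -0.0005  0.2401] tiltfix [0.001  0.0009 0.    ] rz -0.0 open 0.66
```

Request:
{"api": "servo_tool", "payload": {"translation": [[0, 0, 0.03], [0, 0, 0.05], [0, 0, 0.05], [0, 0, 0.05], [0, 0, 0.03], [0, 0, 0.02], [0, 0, 0.004], [0, 0, 0], [0, 0, 0], [0, 0, 0]], "turn": [[0, 0, 0], [0, 0, 0], [0, 0, 0], [0, 0, 0], [0, 0, 0], [0, 0, 0], [0, 0, 0], [0, 0, 0], [0, 0, 0], [0, 0, 0]]}}

```text
clock: 24.2
tool_pos: [0.555, -0.1166, 0.0455]
eef_rot: [0.755, 0.655, 0.0, 0.001]
contact_force: [0.7, 0.6, -1.4]
opening: 0.662
finger_force: 25.0
```

```bash
python3 -c "
from h import *;go(.5544,-.1165,.0391,1.43)"
```

```text
t 24.2 pos [ 0.555  -0.1166  0.0455] yaw 1.4295 delta tool [-0.     -0.0006  0.0064] tiltfix [0.0016 0.0001 0.    ] rz -0.001 open 0.662
```

Request:
{"api": "servo_tool", "payload": {"translation": [[0, 0, 0.002], [0, 0, 0.002], [0, 0, 0.0015], [0, 0, 0.001], [0, 0, 0], [0, 0, 0]], "turn": [[0, 0, 0], [0, 0, 0], [0, 0, 0], [0, 0, 0], [0, 0, 0], [0, 0, 0]]}}

```text
clock: 24.95
tool_pos: [0.5544, -0.1163, 0.039]
eef_rot: [0.755, 0.656, -0.0, 0.0]
contact_force: [-2.0, -0.4, 7.8]
opening: 0.657
finger_force: 25.0
```

Request:
{"api": "servo_tool", "payload": {"translation": [[0, 0, 0], [0, 0, 0], [0, 0, 0], [0, 0, 0], [0, 0, -0.02], [0, 0, -0.05], [0, 0, -0.05], [0, 0, -0.05], [0, 0, -0.04], [0, 0, -0.02]], "turn": [[0, 0, 0], [0, 0, 0], [0, 0, 0], [0, 0, 0], [0, 0, 0], [0, 0, 0], [0, 0, 0], [0, 0, 0], [0, 0, 0], [0, 0, 0]], "grip": 1}}

```text
clock: 26.2
tool_pos: [0.5552, -0.1162, 0.2706]
eef_rot: [0.755, 0.656, 0.001, 0.001]
contact_force: [0.0, -0.2, -0.4]
opening: 0.998
finger_force: 0.0
```

Request:
{"api": "servo_tool", "payload": {"translation": [[0, 0, 0], [0, 0, 0], [0, 0, 0], [0, 0, 0], [0, 0, 0], [0, 0, 0], [0, 0, 0], [0, 0, 0], [0, 0, 0], [0, 0, 0]], "turn": [[0, 0, 0.1571], [0, 0, 0.1571], [0, 0, 0.1571], [0, 0, 0.1571], [0, 0, 0.1571], [0, 0, 0.1571], [0, 0, 0.1571], [0, 0, 0.1571], [0, 0, 0.1571], [0, 0, 0.1571]]}}

```text
clock: 27.45
tool_pos: [0.5542, -0.1162, 0.268]
eef_rot: [0.997, -0.073, -0.0, -0.0]
contact_force: [-0.4, -1.6, -0.3]
opening: 1.001
finger_force: 0.0
```

Request:
{"api": "servo_tool", "payload": {"translation": [[-0.0313, 0.0357, 0], [-0.0313, 0.0357, 0], [-0.0313, 0.0357, 0], [-0.0313, 0.0357, 0], [-0.0313, 0.0357, 0], [-0.0313, 0.0357, 0.02], [0, 0, 0.03], [0, 0, 0.03], [0, 0, 0], [0, 0, 0]], "turn": [[0, 0, 0], [0, 0, 0], [0, 0, 0], [0, 0, 0], [0, 0, 0], [0, 0, 0], [0, 0, 0], [0, 0, 0], [0, 0, 0], [0, 0, 0]]}}

```text
clock: 28.7
tool_pos: [0.3389, -0.3021, 0.1889]
eef_rot: [0.998, -0.07, 0.0, 0.0]
contact_force: [0.2, 1.4, 0.1]
opening: 0.999
finger_force: 0.0
```

```bash
python3 - <<'E'
from h import *;from plant import optics,r
go(.3385,-.302,.026,-.141)
s=optics.snapshot("wrist");np.savez("w6.npz",**s);cv2.imwrite("pics/w6.png",s["img"][:,:,::-1])
W=world(s);
for a,b in((.02,.05),(.068,.09)):
  P=W[(W[...,2]>a)&(W[...,2]<b)&(np.hypot(W[...,0]-.3385,W[...,1]+.302)<.04)]
  print(len(P),cv2.minEnclosingCircle(P[:,:2].astype(np.float32)),np.percentile(P,[1,50,99],axis=0).round(4))
E
```

```text
t 28.7 pos [ 0.3389 -0.3021  0.1889] yaw -0.1408 delta tool [-6.000e-04 -1.000e-04  1.629e-01] tiltfix [ 0.0004 -0.001   0.    ] rz 0.0 open 0.999
305 ((0.33677059412002563, -0.3035038709640503), 0.022952362895011902) [[ 0.3325 -0.3256  0.021 ]
 [ 0.3567 -0.3069  0.0369]
 [ 0.3592 -0.2829  0.0499]]
1404 ((0.33660030364990234, -0.30354219675064087), 0.01748010702431202) [[ 0.3225 -0.3196  0.072 ]
 [ 0.3398 -0.3039  0.0814]
 [ 0.3531 -0.2876  0.0856]]
```

View pics/w6.png

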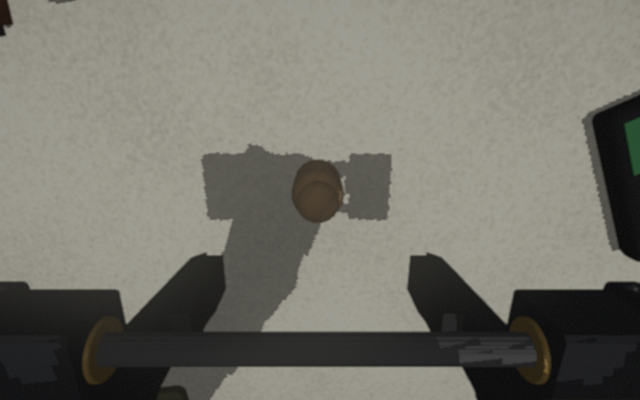

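The doll's head is at (318,195), centred between the fingers, with nothing else near.

Request:
{"api": "servo_tool", "payload": {"translation": [[-0.002, 0.0015, 0.03], [0, 0, 0.04], [0, 0, 0.04], [0, 0, 0.04], [0, 0, 0.008], [0, 0, 0], [0, 0, 0]], "turn": [[0, 0, 0], [0, 0, 0], [0, 0, 0], [0, 0, 0], [0, 0, 0], [0, 0, 0], [0, 0, 0]]}}

```text
clock: 29.62
tool_pos: [0.3374, -0.3041, 0.0315]
eef_rot: [0.998, -0.071, 0.001, 0.0]
contact_force: [0.6, -0.0, -0.4]
opening: 1.0
finger_force: 0.0
```

Request:
{"api": "servo_tool", "payload": {"translation": [[0, 0, 0.005], [0, 0, 0], [0, 0, 0]], "turn": [[0, 0, 0], [0, 0, 0], [0, 0, 0]]}}

```text
clock: 30.0
tool_pos: [0.3364, -0.3037, 0.0284]
eef_rot: [0.997, -0.071, -0.001, -0.0]
contact_force: [-0.2, -0.4, -0.4]
opening: 0.998
finger_force: 0.0
```

Request:
{"api": "servo_tool", "payload": {"translation": [[0, 0, 0], [0, 0, 0], [0, 0, 0], [0, 0, 0], [0, 0, 0], [0, 0, 0], [0, 0, 0]], "turn": [[0, 0, 0], [0, 0, 0], [0, 0, 0], [0, 0, 0], [0, 0, 0], [0, 0, 0], [0, 0, 0]], "grip": 0, "grip_force": 15}}

```text
clock: 30.88
tool_pos: [0.3361, -0.3033, 0.0277]
eef_rot: [0.998, -0.071, -0.001, -0.0]
contact_force: [1.1, 0.4, -0.3]
opening: 0.515
finger_force: 15.0
```

```bash
python3 -c "
from h import *;go(.4693,-.0037,.15,-.141)"
```

```text
t 30.88 pos [ 0.3361 -0.3033  0.0277] yaw -0.1411 delta tool [ 0.0895 -0.3155 -0.1222] tiltfix [-0.0008  0.0022  0.    ] rz -0.0 open 0.515
```

Request:
{"api": "servo_tool", "payload": {"translation": [[0, 0, -0.02], [0, 0, -0.05], [0, 0, -0.05], [0.0128, -0.045, 0], [0.0128, -0.045, 0], [0.0128, -0.045, 0], [0.0128, -0.045, 0], [0.0128, -0.045, 0], [0.0128, -0.045, 0], [0.0127, -0.045, 0]], "turn": [[0, 0, 0], [0, 0, 0], [0, 0, 0], [0, 0, 0], [0, 0, 0], [0, 0, 0], [0, 0, 0], [0, 0, 0], [0, 0, 0], [0, 0, 0]]}}

```text
clock: 32.12
tool_pos: [0.4694, -0.0029, 0.1477]
eef_rot: [0.998, -0.071, -0.001, -0.0]
contact_force: [1.1, -0.2, -0.2]
opening: 0.516
finger_force: 15.0
```

Request:
{"api": "servo_tool", "payload": {"translation": [[0, 0, 0], [0, 0, 0.03], [0, 0, 0.04], [0, 0, 0.03], [0, 0, 0.01], [0, 0, 0], [0, 0, 0], [0, 0, 0]], "turn": [[0, 0, 0], [0, 0, 0], [0, 0, 0], [0, 0, 0], [0, 0, 0], [0, 0, 0], [0, 0, 0], [0, 0, 0]]}}

```text
clock: 33.12
tool_pos: [0.4696, -0.0042, 0.0387]
eef_rot: [0.997, -0.071, -0.0, -0.001]
contact_force: [-0.0, -0.2, -0.8]
opening: 0.517
finger_force: 15.0
```

```bash
python3 -c "
from h import *;go(.4693,-.0037,.0277,-.141)"
```

```text
t 33.12 pos [ 0.4696 -0.0042  0.0387] yaw -0.1416 delta tool [-0.0004 -0.0005  0.011 ] tiltfix [-0.0012  0.0004 -0.    ] rz -0.001 open 0.517
```

Request:
{"api": "servo_tool", "payload": {"translation": [[0, 0, 0.004], [0, 0, 0.003], [0, 0, 0.002], [0, 0, 0.002], [0, 0, 0], [0, 0, 0], [0, 0, 0]], "turn": [[0, 0, 0], [0, 0, 0], [0, 0, 0], [0, 0, 0], [0, 0, 0], [0, 0, 0], [0, 0, 0]]}}

```text
clock: 34.0
tool_pos: [0.4689, -0.0041, 0.0275]
eef_rot: [0.998, -0.07, -0.001, -0.0]
contact_force: [-2.1, 0.2, 9.5]
opening: 0.52
finger_force: 15.0
```

Request:
{"api": "servo_tool", "payload": {"translation": [[0, 0, 0], [0, 0, 0], [0, 0, 0], [0, 0, 0], [0, 0, -0.02], [0, 0, -0.04], [0, 0, -0.05], [0, 0, -0.05], [0, 0, -0.05]], "turn": [[0, 0, 0], [0, 0, 0], [0, 0, 0], [0, 0, 0], [0, 0, 0], [0, 0, 0], [0, 0, 0], [0, 0, 0], [0, 0, 0]], "grip": 1}}

```text
clock: 35.12
tool_pos: [0.4689, -0.0045, 0.2384]
eef_rot: [0.998, -0.071, -0.001, -0.0]
contact_force: [1.8, -0.6, 0.0]
opening: 1.003
finger_force: 0.0
```

Request:
{"api": "servo_tool", "payload": {"translation": [[0, 0.04, -0.02], [0, 0.05, -0.02], [0, 0.05, 0], [0, 0.05, 0], [0, 0.05, 0], [0, 0.04, 0], [0, 0, 0], [0, 0, 0]], "turn": [[0, 0, 0], [0, 0, 0], [0, 0, 0], [0, 0, 0], [0, 0, 0], [0, 0, 0], [0, 0, 0], [0, 0, 0]]}}

```text
clock: 36.12
tool_pos: [0.4301, -0.2805, 0.2764]
eef_rot: [0.998, -0.07, -0.001, -0.001]
contact_force: [-0.3, 1.1, 0.0]
opening: 0.999
finger_force: 0.0
```

```bash
python3 - <<'E'
from h import *;from plant import optics
go(.47,-.27,.27)
I=[]
for n in("top","scene"):
    s=optics.snapshot(n);I.append(s["img"][100:300,100:500]);W=world(s)
    for k,c,a,b in(("stack",(.5683,-.018),.134,.15),("wide",(.5683,-.018),.084,.1),("beaker",(.5544,-.1165),.069,.083),("doll",(.469,-.004),.074,.095),("puz",(.35,.315),.05,.065),("jar",(.586,.396),.07,.083)):
        P=W[(W[...,2]>a)&(W[...,2]<b)&(np.hypot(W[...,0]-c[0],W[...,1]-c[1])<.05)]
        print(n,k,len(P),cv2.minEnclosingCircle(P[:,:2].astype(np.float32)) if len(P) else 0,np.percentile(P[:,2],95) if len(P) else 0)
cv2.imwrite("pics/end.png",np.vstack(I)[:,:,::-1])
E
```

```text
t 36.12 pos [ 0.4301 -0.2805  0.2764] yaw -0.1403 delta tool [ 0.0381 -0.016   0.0063] tiltfix [-0.0018  0.0026 -0.    ] rz None open 0.999
top stack 310 ((0.5672308206558228, -0.018173640593886375), 0.024161837995052338) 0.1443557305173109
top wide 163 ((0.5660145878791809, -0.017809327691793442), 0.03154411166906357) 0.09543249914054444
top beaker 127 ((0.5526368021965027, -0.11537698656320572), 0.030324134975671768) 0.07840282563348543
top doll 145 ((0.46824556589126587, -0.004112815018743277), 0.017075296491384506) 0.08738436303851022
top puz 479 ((0.347947359085083, 0.314675509929657), 0.037135668098926544) 0.060231914533864325
top jar 282 ((0.582666277885437, 0.39542627334594727), 0.024647681042551994) 0.07890917968857857
scene stack 235 ((0.5711439847946167, -0.017303230240941048), 0.025918567553162575) 0.14163935170747843
scene wide 232 ((0.5710595846176147, -0.018655842170119286), 0.033024173229932785) 0.09873692369162702
scene beaker 174 ((0.5562669038772583, -0.11524125188589096), 0.03186194226145744) 0.07673680872640612
scene doll 33 ((0.47036832571029663, -0.014019901864230633), 0.012698724865913391) 0.08463770764104826
scene puz 211 ((0.35137510299682617, 0.3138282895088196), 0.0376516655087471) 0.057756574622214375
scene jar 172 ((0.586667001247406, 0.3954314887523651), 0.025953005999326706) 0.07657526140025869
```

View pics/end.png

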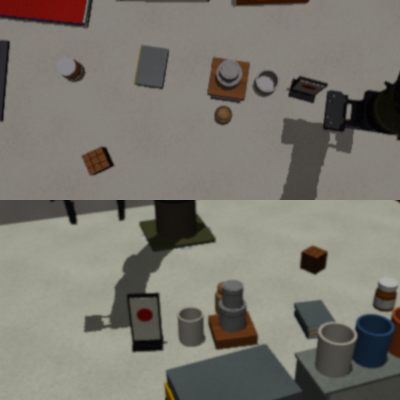

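The picture shows the stacked tins centred on the plinth (229,75), the beaker midway to the stand (265,83) and the doll in front (223,115). Everything is upright, and the cube and jar have not moved.

```bash
python3 -c "
from plant import r
print(r.finish_job())"
```

```text
the job is handed in; nothing more can be done
None
```

The job is handed in at about 36 s. The final camera check showed the tins stacked on the plinth, the beaker midway to the card stand, the doll about 2 cm in front of the rail, all upright, and the cube and jar unmoved; the judge returned no verdict.

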